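# Regrip the lid lever in the sloped stand and prise open the cooling box

## Task

Open the stuck cover of the white cooling box with the orange-handled lid lever, without touching the box or its cover with the gripper. Take the lever from its flat rest, set it blade down in the trough of the blue sloped stand with its tip against the stop and let go, then regrip it by the free end of the handle, push the blade under the cover's red tab, and lever the cover up until it stands about upright. Finally put the lever back in the sloped stand in the same way, cover left open, and do not disturb the other things on the bench.

Things in the scene. Friction and masses are not known exactly. Their poses are not given: they have to be found in the camera images.
- lever: Loose lid lever, 200 mm long, 0.11 kg, flat underside. Orange handle with black butt: 120 long x 20 wide x 22 high. Steel blade: last 80 mm, 20 wide x 4 thick, underside flush with the handle's. Origin: mid-length, on the underside; x points to the blade tip, z up from the underside. Centre of mass 90 mm from the tip. Starts flat on the rest, underside 18 mm above the bench.
- lever_tip (a point): middle of the blade's tip edge, on the underside (100 mm along the lever's +x); axes as the lever's
- lever_butt (a point): butt end of the handle, on the underside (100 mm along the lever's -x); axes as the lever's
- rest: Fixed flat rest: steel plate 190 x 60 x 3 mm with two black cross bars, tops 18 mm above the bench, at local x = +55 and -85 mm (10 mm wide; 8 mm high end lips 48 mm apart). Origin under its centre; x along the lever lying on it (centred within 5 mm, blade to +x). Between the bars both sides of the handle are free.
- stand: Fixed blue stand, base 150 x 80 x 6 mm. Its trough falls 40 degrees below level towards the stand's +x (roughly away from the robot): flat floor 115 mm long, 26 mm between cheeks that flare and end 21 mm above the floor, a 16 mm high stop at the foot. Above 115 mm nothing is under or beside the lever: 85 mm of handle stand free. Origin under the base; y level across the trough, z up.
- stand_seat (a point): foot of the trough floor, centre, 14 mm above the bench, 61 mm along the stand's +x; the stop's face is 1.5 mm beyond it. The seated lever's tip comes here, the lever's underside on the floor.
- stand_top (a point): point 200 mm up the slope from stand_seat along the floor's line (in the air): where the seated lever's butt comes, underside
- coolbox: White cooling box, fixed, 130 (x) x 180 (y) x 80 mm high, open top closed by the cover. Tubes in an aluminium block inside stay below the rim. Origin under its centre; -x is its front, roughly facing the robot; hinge along the rear (+x) rim.
- cover (a joint): Grey cover's angle in rad: 0 shut (at start), grows as the tab end rises, 1.57 upright, stop at 1.75. Cover 132 x 184 x 8 mm, 0.2 kg, underside 0.5 mm above the rim; stiff hinge (0.28 N m friction), stays where left; lifting it at the tab takes about 3 N.
- cover_tab (a point): middle of the front edge of the red tab, on its underside (80.5 mm above the bench when shut). The tab is 70 mm wide, 8 mm thick, and overhangs the box's front wall by 21 mm (wall plane 21 mm behind this point), free space below it. It moves with the cover; axes as the cover's (those of the box when shut).
- cover_hinge (a point): middle of the hinge axis, 65 mm along the box's +x from its centre, 80 mm above the bench, 151 mm behind cover_tab; axes as the cover's, y along the hinge
- tuberack: bystander: yellow tube rack 75 x 160 x 57 mm, origin under its centre
- whiterack: bystander: white low rack with microtubes 90 x 130 x 35 mm, origin under its centre
- amberbottle: bystander: amber bottle, 66 mm diameter, 150 mm tall, origin under its centre
- jar: bystander: white jar with blue cap, 70 mm diameter, 90 mm tall, origin under its centre
- tipbox: bystander: white tip box with green lid 85 x 120 x 60 mm, origin under its centre
- beaker: bystander: glass beaker, 80 mm diameter, 100 mm tall, origin under its centre
- marker: bystander: blue marker with black cap lying flat, 128 x 14 x 14 mm, origin under the middle of its blue barrel
Not all that is in view belongs to the job. There is more than one size of the stand; the one meant has the size given above. There is more than one size of the lever; the job needs the larger.

How it is judged:
On the way, in this order (a step that is already met when the one before it is completed fails the run):
1. the lever is set in the sloped stand, tip at the stop, and let go (distance between lever_tip and stand_seat below 0.015 m and distance between lever_butt and stand_top below 0.02 m and contact force between the fingers and lever below 0.1 N and linear speed of lever below 0.03 m/s), for 0.2 s.
2. the blade of the lever is holding the cover up, more than 0.3 rad open, and the hand holds the lever by the free end of its handle (value of joint cover above 0.3 rad and contact force between lever and cover above 0.2 N and distance between the grasp point and lever_butt below 0.085 m), for 0.1 s.
At the end, for the whole second after the job is handed in: The cover stands open by more than 1.2 rad (69 degrees) and is still; the lever lies in the sloped stand at rest and released, its tip within 15 mm of stand_seat and its butt within 20 mm of stand_top (all of step 1 and value of joint cover above 1.2 rad and velocity of joint cover below 0.1 rad/s); the robot touches nothing.
It fails at once if the gripper or arm touches the cover or the box with more than 0.5 N (contact force between any of the fingers, the arm and cover above 0.5 N or contact force between any of the fingers, the arm and coolbox above 0.5 N).
It fails at once if a bystander is moved by more than 20 mm (distance of any of tuberack, whiterack, amberbottle, jar, tipbox, beaker, marker from where it was at the start of the episode above 0.02 m).
It also fails if it takes over 72 s, if anything falls off the work surface, if the arm or the gripper's body presses on something with over 40 N, if the wrist force passes 120 N, or if a joint passes its speed limit or range.

## Robot

A 6-joint arm with a two-finger parallel gripper is mounted at the origin on the work surface. World frame = base frame: x ahead of the robot, y to its left, z up, the work surface at z = 0. Lengths are in m, angles in rad, forces in N, time in s.
With the tool pointing down it reaches from about 0.25 to 0.85 m from the base axis. Payload 12.5 kg.
Tool frame: the origin (TCP) lies at the very end of the fingers, on their centre line; the grasp point (between the pads) lies 19 mm behind it; z points along the fingers, y is the line along which they close (so a half turn about z gives the same grasp; the last joint's range is limited). The gripper opens to 93 mm and grips with 3 to 60 N. Pads are 15 mm wide; open, the fingers measure 128 mm over their backs; the gripper's body (75 mm by 188 mm) begins 65 mm behind the grasp point.
Start: joints at [1.243, 0.351, 1.652, -0, 1.139, -0.085], TCP at [0.132, 0.534, 0.219] pointing down, gripper open.
Joint ranges: [-2.75, 2.75], [-0.79, 2.1], [0.01, 2.65], [-1.57, 4.71], [0.07, 3.14], [-2.87, 2.87]. Speed limits (rad/s): [2.22, 2.22, 2.79, 3.14, 3.14, 3.14].

## Interface

Orientations are given as a rotation vector (axis times angle).
In Python, from plant import readout, viewer, workorder gives the robot as it stands.
- The arm moves only by the tool servo_tool, never from a script. Its argument "increments" is a list of rows, each an object with "claw": the opening, from 0 (shut) to 1 (fully open); "travel": the shift along the tool's x, y, z in m, a list of three; "spin": the turn about the tool's z in degrees. A call has 1 to 10 rows; each row shifts and turns the commanded pose from where the row before left it, along the tool's axes as they then stand; what a row does not reach is not made up. A row lasts 1/8 s, in which the tool goes at most 62.5 mm and 10.7 degrees, less where a joint would pass 70% of its speed; a pose out of reach is approached as far as the arm can. A call with a gripper value outside its range is refused whole. The fingers move at their own pace and stop on an object; "force" is the grip in N (left out, the last holds). Time passes only in rows, so rows that do not move let the fingers close. It gives the time, the measured TCP pose, the force, the opening and the grip force at its end, in the units of the state.
- readout.state(): the state, without advancing time (a new reading comes with each control period).
- viewer.capture(name): name is "side" or "top"; returns (picture, depth): 400x640x3 uint8, red, green, blue; 400x640 float32, m along the optical axis (not along the pixel's ray), 0 where there is no reading.
- viewer.calibration(name): a dict with "fx", "fy", "cx", "cy" (pixels), "view" (4x4, takes a point from world to camera coordinates). Camera axes: x right, y up, looking along -z (the intrinsics and any distortion apply to the point x, -y, -z); pixel columns grow to the right and rows downward; lengths in m; the calibration is good to about 2 mm. A picture is of the moment at which its call begins. calibration takes no time and is no camera call.
- workorder.job_done(): hands the job in; it is judged then, once.
The state is a dict: "t": time; "joint_pos": joint angles; "joint_velocities": joint speeds; "joint_torque": joint torques, N m; "tool_pos": TCP position; "tcp_rot": TCP orientation; "force": force on the tool from outside, world axes, zero at the start; "ft_torque": the same for the moment, N m; "opening": finger opening in m; "grasp_force": force on a finger pad.
Only numpy, scipy, OpenCV 4.12 (cv2) and the standard library are available. Lean on these libraries where they do the work, as an engineer would, in place of code of your own. Each camera call takes 0.05 s, during which the arm holds its last target. There are 200 camera calls.

## Working session

There is one attempt and no reset: what is moved stays moved. The work goes in short steps, Python scripts to look and compute and a tool call to move; the robot and the scene stay as the last step left them, time stands still between calls to the robot, and variables do not carry over. Pictures are saved under pics/ and viewed, at most 10 in all, crops included, and the job is handed in when it is done.

Besides the shell and the picture viewer there is one more tool, called after "Call:" as name(argument=value, ...) on one line, values as JSON. servo_tool: Moves the arm, as the interface text tells. Its arguments: {"type":"object","properties":{"increments":{"type":"array"},"force":{"type":"number"}},"required":["increments"]}

```bash
mkdir -p pics; ls; cat > h.py <<'E'
import numpy as np, cv2
from plant import readout, viewer, workorder
from scipy.spatial.transform import Rotation as R
def cap(n,f):
    p,d=viewer.capture(n); cv2.imwrite(f'pics/{f}.png',p[:,:,::-1]); np.save(f'pics/{f}.npy',d); return p,d
def xyz(n,d,u,v):
    c=viewer.calibration(n); z=d[int(round(v)),int(round(u))]
    pc=np.array([(u-c['cx'])/c['fx']*z,-(v-c['cy'])/c['fy']*z,-z,1])
    return (np.linalg.inv(c['view'])@pc)[:3]
def cloud(n,d):
    c=viewer.calibration(n); v,u=np.mgrid[:400,:640]
    pc=np.stack([(u-c['cx'])/c['fx']*d,-(v-c['cy'])/c['fy']*d,-d,np.ones_like(d)],-1)
    return (pc@np.linalg.inv(c['view']).T)[...,:3]
def pix(n,P):
    c=viewer.calibration(n); q=c['view']@np.append(P,1)
    return c['cx']+c['fx']*q[0]/-q[2], c['cy']-c['fy']*q[1]/-q[2]
E
python3 - <<'E'
from h import *
for n in('top','side'):
    cap(n,n+'0'); c=viewer.calibration(n); print(n,{k:np.round(v,3).tolist() for k,v in c.items()})
s=readout.state(); print(s)
a=np.hstack([cv2.imread('pics/top0.png')]); 
E
```

```text
pics
top {'fx': 364.195, 'fy': 364.195, 'cx': 316.426, 'cy': 196.04, 'view': [[-0.005, -1.0, 0.005, -0.022], [0.995, -0.005, 0.095, -0.564], [-0.095, 0.005, 0.995, -1.131], [0.0, 0.0, 0.0, 1.0]]}
side {'fx': 417.695, 'fy': 417.695, 'cx': 318.52, 'cy': 196.863, 'view': [[0.906, -0.422, -0.011, -0.49], [0.299, 0.622, 0.724, -0.235], [-0.299, -0.659, 0.69, -1.267], [0.0, 0.0, 0.0, 1.0]]}
{'t': 0.1, 'joint_pos': array([ 1.24338528e+00,  3.51204440e-01,  1.65232331e+00, -1.12837098e-05,
        1.13909335e+00, -8.46232677e-02]), 'joint_velocities': array([ 8.34463486e-05, -1.91233806e-03, -2.59262348e-03, -4.53269697e-04,
       -2.70677386e-03,  1.14321166e-04]), 'joint_torque': array([ 7.67792494e-05, -4.98023772e+01, -2.85704988e+01,  7.00163492e-02,
        2.38132017e-02, -4.65206983e-05]), 'tool_pos': array([0.13212122, 0.53359375, 0.21815715]), 'tcp_rot': array([-3.80402492e-01, -3.11827469e+00,  1.58450922e-03]), 'force': array([0.39829108, 0.13505792, 0.49021894]), 'ft_torque': array([0.03726579, 0.03840426, 0.00142651]), 'grasp_force': 0.0, 'opening': 0.09314548790888068}
```

View pics/top0.png

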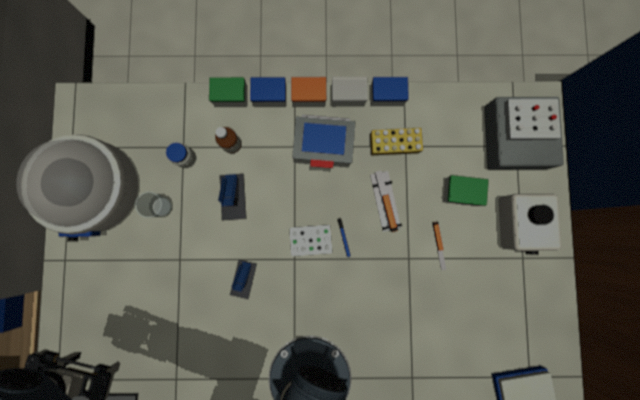

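View pics/side0.png

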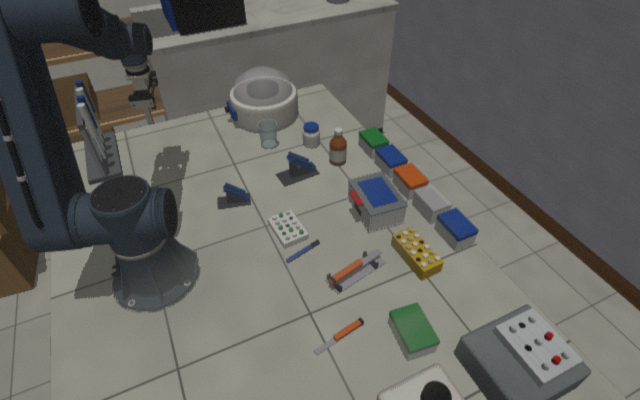

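Lever candidates: top (387,205), on the rest, or top (439,240), loose on the bench. Stand candidates: top (231,195) or top (242,277). By size I expect the first of each pair. I'll check with one close crop.

```bash
python3 - <<'E'
from h import *
t=cv2.imread('pics/top0.png'); s=cv2.imread('pics/side0.png')
def c(im,u,v,w,h,W,H): return cv2.resize(im[v:v+h,u:u+w],(W,H),interpolation=cv2.INTER_CUBIC)
a=np.hstack([c(t,360,160,100,75,400,300)*1,c(t,205,165,100,75,400,300)])
a2=np.hstack([c(t,285,105,80,60,400,300),c(s,270,140,120,90,400,300)])
cv2.imwrite('pics/m1.png',np.clip(np.vstack([a,a2]).astype(float)*1.5,0,255).astype(np.uint8))
d=np.load('pics/top0.npy'); C=cloud('top',d)
np.set_printoptions(suppress=True,precision=4)
for n,(u,v) in dict(bench=(350,290),lev=(392,212),lev2=(437,230),coverL=(300,150),cover=(325,140),tab=(322,164)).items(): print(n,xyz('top',d,u,v))
# lever dims by PCA on orange
p=cv2.cvtColor(t,cv2.COLOR_BGR2HSV)
m=(p[...,0]>3)&(p[...,0]<20)&(p[...,1]>130)&(p[...,2]>60)
for n,(u0,u1,v0,v1) in dict(L=(370,405,165,235),S=(425,450,215,270)).items():
    mm=np.zeros_like(m);mm[v0:v1,u0:u1]=m[v0:v1,u0:u1]; P=C[mm]; c0=P.mean(0); U,S,V=np.linalg.svd((P-c0)[:,:2],full_matrices=False); q=(P-c0)[:,:2]@V.T; print(n,len(P),c0,V[0],np.ptp(q,0),np.median(P[:,2]))
E
```

```text
bench [ 0.2649 -0.131  -0.0056]
lev [ 0.5113 -0.2632  0.0326]
lev2 [ 0.4541 -0.4108  0.0104]
coverL [0.6997 0.0246 0.0846]
cover [ 0.7301 -0.052   0.0865]
tab [ 0.6558 -0.0424  0.0858]
L 199 [ 0.5104 -0.2492  0.0554] [-0.9909 -0.1344] [0.1048 0.2531] 0.03842637984542874
S 120 [ 0.4332 -0.4104  0.0156] [-0.9871 -0.1599] [0.0808 0.014 ] 0.015835266334136455
```

View pics/m1.png

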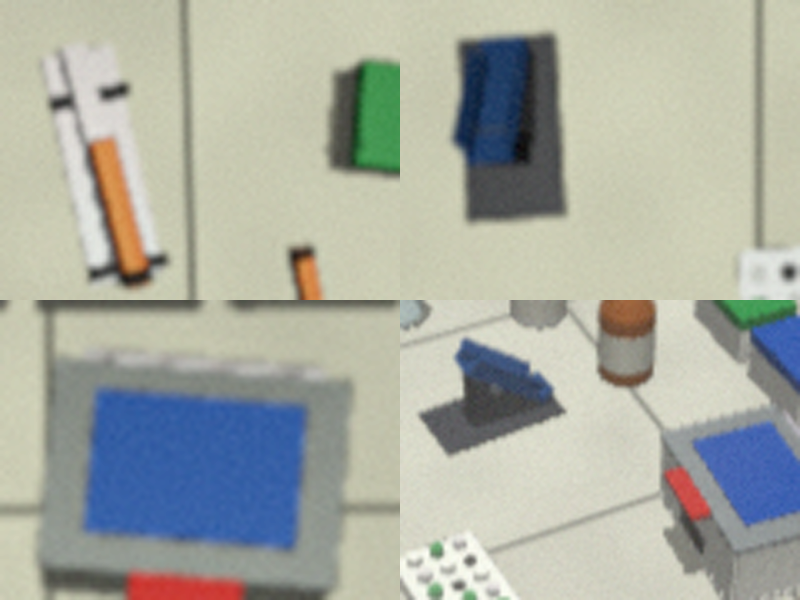

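The crop shows the large lever on its rest: tip ≈(379,172), butt ≈(393,229) in the top view. The stand's dark plate spans about (219,174) to (246,219), clearly larger than the one at (242,277). The other lever is only about 80 mm in the handle, so it's the small one. Next I'll fit the poses.

```bash
cat >> h.py <<'E'
def ray(n,u,v,z):
    c=viewer.calibration(n); M=np.linalg.inv(c['view']); o=M[:3,3]
    r=M[:3,:3]@np.array([(u-c['cx'])/c['fx'],-(v-c['cy'])/c['fy'],-1]); return o+r*(z-o[2])/r[2]
E
python3 - <<'E'
from h import *
np.set_printoptions(suppress=True,precision=4)
t=cv2.imread('pics/top0.png'); d=np.load('pics/top0.npy'); C=cloud('top',d)
print('bench z',[np.round((np.median(C[a:b,e:f,2]),C[a:b,e:f,2].std()),4) for a,b,e,f in((270,310,300,360),(190,230,190,215),(185,205,300,350))])
# plate corners in top view
for u,v in((219.5,175),(243.75,173.25),(246.5,218),(222,220)): print('plate',ray('top',u,v,.006))
for n,u,v,z in(('butt',393,229.5,.040),('tip',379,172,.022)): print(n,ray('top',u,v,z))
H=cv2.cvtColor(t,cv2.COLOR_BGR2HSV)
# orange handle top centreline at z=.040
v,u=np.nonzero((H[...,0]>3)&(H[...,0]<20)&(H[...,1]>130)&(H[...,2]>60))
k=(u>370)&(u<405)&(v>165)&(v<235); P=np.array([ray('top',a,b,.040)[:2] for a,b in zip(u[k],v[k])])
r=cv2.minAreaRect((P*1000).astype(np.float32)); print('handle',r); c0=P.mean(0);print(c0,np.linalg.svd(P-c0)[2][0])
# red tab
v,u=np.nonzero(((H[...,0]<6)|(H[...,0]>174))&(H[...,1]>150)&(H[...,2]>60)); k=(u>300)&(u<345)&(v>150)&(v<175)
P=np.array([ray('top',a,b,.0885)[:2] for a,b in zip(u[k],v[k])]); print('tab',P.min(0),P.max(0),cv2.minAreaRect((P*1000).astype(np.float32)))
# blue cover panel
v,u=np.nonzero((H[...,0]>100)&(H[...,0]<125)&(H[...,1]>130)); k=(u>290)&(u<360)&(v>115)&(v<165)
P=np.array([ray('top',a,b,.0885)[:2] for a,b in zip(u[k],v[k])]); print('panel',cv2.minAreaRect((P*1000).astype(np.float32)))
for u,v in((296,117),(355,121),(352,164),(293,161)): print('cover c',ray('top',u,v,.0885))
# blue trough cloud
v,u=np.nonzero((H[...,0]>100)&(H[...,0]<125)&(H[...,1]>110)); k=(u>215)&(u<245)&(v>170)&(v<210)
Q=C[v[k],u[k]]; c0=Q.mean(0);print('trough',k.sum(),c0,np.percentile(Q,[2,98],axis=0)); print('2d', cv2.minAreaRect((Q[:,:2]*1000).astype(np.float32)))
for b in np.arange(Q[:,0].min(),Q[:,0].max(),.01):
    q=Q[(Q[:,0]>=b)&(Q[:,0]<b+.01)]
    if len(q)>3: print(round(b,3),len(q),q.mean(0),np.ptp(q[:,1]),np.percentile(q[:,2],[10,90]))
E
```

```text
bench z [array([-0.001 ,  0.0681]), array([-0.0014,  0.0646]), array([-0.0013,  0.0646])]
plate [0.6358 0.2895 0.006 ]
plate [0.6412 0.2108 0.006 ]
plate [0.4957 0.1999 0.006 ]
plate [0.4896 0.2785 0.006 ]
butt [ 0.4564 -0.2634  0.04  ]
tip [ 0.6408 -0.2269  0.022 ]
handle ((512.1089477539062, -252.53302001953125), (104.47279357910156, 19.827917098999023), 13.999482154846191)
[ 0.5112 -0.2524] [-0.9718 -0.2359]
tab [ 0.646  -0.0757] [ 0.6678 -0.0089] ((657.014404296875, -41.84404373168945), (67.3250732421875, 18.87606430053711), 85.3011245727539)
panel ((734.9685668945312, -47.639732360839844), (126.26718139648438, 86.34085845947266), 85.04019165039062)
cover c [0.8019 0.0366 0.0885]
cover c [ 0.7887 -0.1445  0.0885]
cover c [ 0.6549 -0.1334  0.0885]
cover c [0.6649 0.0457 0.0885]
trough 438 [0.581  0.2479 0.0592] [[0.5323 0.2245 0.0123]
 [0.6302 0.2692 0.0969]]
2d ((511.2641906738281, 145.9075164794922), (336.61651611328125, 95.89224243164062), 54.857452392578125)
0.524 10 [0.5322 0.2457 0.0853] 0.026460093224859427 [0.0831 0.0885]
0.534 40 [0.5387 0.2425 0.0842] 0.03379319550160692 [0.0773 0.0949]
0.544 47 [0.5488 0.2462 0.0806] 0.04220556744499715 [0.0682 0.0978]
0.554 45 [0.5585 0.2481 0.0737] 0.04165384909463449 [0.0628 0.0898]
0.564 45 [0.5684 0.2484 0.0663] 0.04317466663378983 [0.0543 0.0837]
0.574 42 [0.5789 0.2496 0.0552] 0.04224865946363421 [0.0444 0.0736]
0.584 45 [0.5888 0.2508 0.0487] 0.04444327167707535 [0.0367 0.0645]
0.594 40 [0.5988 0.2506 0.0404] 0.042632130284614156 [0.0266 0.0572]
0.604 39 [0.6083 0.2518 0.0329] 0.04524320480350019 [0.0213 0.0487]
0.614 44 [0.618  0.254  0.0241] 0.045530826331641794 [0.0121 0.0422]
0.624 39 [0.6282 0.2501 0.02  ] 0.03933356272467864 [0.0152 0.0255]
```

```bash
cat >> h.py <<'E'
import json
def tool():
    s=readout.state(); M=R.from_rotvec(s['tcp_rot']).as_matrix(); return s['tool_pos'],np.degrees(np.arctan2(M[1,0],M[0,0])),s
def plan(p0,y0,p1,y1,n=None,claw=1.0):
    """straight line rows; tool x yaw y0->y1 (world deg)"""
    p0=np.array(p0,float);p1=np.array(p1,float)
    if n is None: n=int(max(1,np.ceil(np.linalg.norm(p1-p0)/.055),np.ceil(abs(y1-y0)/10)))
    o=[]
    for i in range(n):
        a=np.radians(y0+(y1-y0)*i/n); X=np.array([np.cos(a),np.sin(a),0]);Y=np.array([np.sin(a),-np.cos(a),0])
        s=(p1-p0)/n; o.append((round(s@X,4),round(s@Y,4),round(-s[2],4),round(-(y1-y0)/n,2)))
    for r in o: print(r)
E
python3 - <<'E'
from h import *
np.set_printoptions(suppress=True,precision=4)
for n in('top','side'):
  d=np.load(f'pics/{n}0.npy'); C=cloud(n,d).reshape(-1,3)
  # stand profile in stand frame
  a=np.radians(4.5); O=np.array([.5656,.2447]); Rm=np.array([[np.cos(a),np.sin(a)],[-np.sin(a),np.cos(a)]])
  q=(C[:,:2]-O)@Rm.T; h=(C[:,2]-.014)-(.061-q[:,0])*np.tan(np.radians(40)); h*=np.cos(np.radians(40))
  for lo,hi in((-.02,.01),(.02,.05)):
    print(n,'section x',lo,hi)
    for y in np.arange(-.028,.028,.004):
      k=(q[:,0]>lo)&(q[:,0]<hi)&(q[:,1]>y)&(q[:,1]<y+.004)&(C[:,2]>.012)
      if k.sum()>1: print('  y %.3f n %d h %.4f'%(y+.002,k.sum(),np.median(h[k])),end='')
    print()
  k=(np.abs(q[:,0])<.09)&(np.abs(q[:,1])<.05)&(C[:,2]>.004)&(C[:,2]<.009); print('plate ext',np.percentile(q[k],[1,99],axis=0))
  # lever blade & handle, lever frame guess
  a=np.radians(13.8); O=np.array([.543,-.2448]); Rm=np.array([[np.cos(a),np.sin(a)],[-np.sin(a),np.cos(a)]])
  q=(C[:,:2]-O)@Rm.T
  k=(np.abs(q[:,0])<.13)&(np.abs(q[:,1])<.035)
  for x in np.arange(-.11,.11,.01):
    m=k&(np.abs(q[:,0]-x-.005)<.005)&(C[:,2]>(.03 if x<.02 else .0195))&(C[:,2]<.055)
    if m.sum()>1: print('lever x %.3f n %d ymid %.4f ymean %.4f w %.3f z %.4f'%(x+.005,m.sum(),(q[m,1].min()+q[m,1].max())/2,q[m,1].mean(),np.ptp(q[m,1]),np.median(C[m,2])))
  # cover
  a=np.radians(-4.7); O=np.array([.7276,-.0489]); Rm=np.array([[np.cos(a),np.sin(a)],[-np.sin(a),np.cos(a)]])
  q=(C[:,:2]-O)@Rm.T; k=(np.abs(q[:,0])<.12)&(np.abs(q[:,1])<.13)&(C[:,2]>.083)&(C[:,2]<.096)
  print('cover ext (tab at -.086)',np.percentile(q[k],[.5,99.5],axis=0), 'z',np.median(C[k,2]))
  t=k&(q[:,0]<-.0685); print('tab y', np.percentile(q[t],[1,99],axis=0))
p,y,s=tool(); print(p,y); plan(p,y,(.481,-.260,.15),13.8)
E
```

```text
top section x -0.02 0.01
  y -0.022 n 3 h 0.0155  y -0.018 n 13 h 0.0158  y -0.014 n 15 h -0.0075  y -0.010 n 7 h -0.0228  y -0.006 n 10 h -0.0044  y -0.002 n 9 h -0.0047  y 0.002 n 10 h -0.0044  y 0.006 n 14 h -0.0048  y 0.010 n 9 h -0.0044  y 0.014 n 23 h -0.0020  y 0.018 n 18 h 0.0096  y 0.022 n 16 h 0.0160  y 0.026 n 5 h 0.0148
top section x 0.02 0.05
  y -0.022 n 6 h 0.0162  y -0.018 n 10 h 0.0152  y -0.014 n 8 h 0.0084  y -0.010 n 2 h 0.0053  y -0.006 n 8 h -0.0046  y -0.002 n 10 h -0.0047  y 0.002 n 13 h -0.0042  y 0.006 n 9 h -0.0039  y 0.010 n 11 h -0.0052  y 0.014 n 25 h -0.0019  y 0.018 n 14 h 0.0113  y 0.022 n 12 h 0.0149  y 0.026 n 4 h 0.0151
plate ext [[-0.0753 -0.0381]
 [ 0.0712  0.0412]]
lever x -0.095 n 15 ymid -0.0006 ymean -0.0007 w 0.020 z 0.0399
lever x -0.085 n 22 ymid -0.0018 ymean -0.0013 w 0.022 z 0.0398
lever x -0.075 n 22 ymid -0.0016 ymean -0.0010 w 0.020 z 0.0383
lever x -0.065 n 23 ymid -0.0012 ymean -0.0006 w 0.020 z 0.0390
lever x -0.055 n 21 ymid -0.0016 ymean -0.0009 w 0.020 z 0.0388
lever x -0.045 n 20 ymid -0.0013 ymean -0.0007 w 0.019 z 0.0380
lev
[... 3655 characters left out ...]
5), np.float64(0.0134), np.float64(0.0043), np.float64(9.52))
(np.float64(-0.0496), np.float64(0.0219), np.float64(0.0043), np.float64(9.52))
(np.float64(-0.0453), np.float64(0.0298), np.float64(0.0043), np.float64(9.52))
(np.float64(-0.0397), np.float64(0.0368), np.float64(0.0043), np.float64(9.52))
(np.float64(-0.0331), np.float64(0.0429), np.float64(0.0043), np.float64(9.52))
(np.float64(-0.0256), np.float64(0.0478), np.float64(0.0043), np.float64(9.52))
(np.float64(-0.0173), np.float64(0.0513), np.float64(0.0043), np.float64(9.52))
(np.float64(-0.0086), np.float64(0.0535), np.float64(0.0043), np.float64(9.52))
(np.float64(0.0004), np.float64(0.0542), np.float64(0.0043), np.float64(9.52))
```

Fitted poses: lever centre ≈(0.5455,-0.2465) at yaw 13.2°. Stand seat ≈(0.624,0.2505) at yaw 4.5°. Tab ≈(0.6436,-0.040) with box yaw -4.7°. Moving now.

Call:
servo_tool(increments=[{"claw": 0.8, "travel": [-0.0331, -0.0429, 0.0043], "spin": 9.56}, {"claw": 0.8, "travel": [-0.0397, -0.0368, 0.0043], "spin": 9.56}, {"claw": 0.8, "travel": [-0.0453, -0.0298, 0.0043], "spin": 9.56}, {"claw": 0.8, "travel": [-0.0496, -0.0219, 0.0043], "spin": 9.56}, {"claw": 0.8, "travel": [-0.0525, -0.0134, 0.0043], "spin": 9.56}, {"claw": 0.8, "travel": [-0.054, -0.0045, 0.0043], "spin": 9.56}, {"claw": 0.8, "travel": [-0.054, 0.0045, 0.0043], "spin": 9.56}, {"claw": 0.8, "travel": [-0.0525, 0.0134, 0.0043], "spin": 9.56}, {"claw": 0.8, "travel": [-0.0496, 0.0219, 0.0043], "spin": 9.56}, {"claw": 0.8, "travel": [-0.0453, 0.0298, 0.0043], "spin": 9.56}])

```text
t: 1.35
tool_pos: [0.3491, 0.0353, 0.1756]
tcp_rot: [2.571, 1.806, 0.001]
force: [0.5, 1.5, -0.7]
opening: 0.0746
grasp_force: 0.0
```

Call:
servo_tool(increments=[{"claw": 0.8, "travel": [-0.0397, 0.0368, 0.0043], "spin": 9.56}, {"claw": 0.8, "travel": [-0.0331, 0.0429, 0.0043], "spin": 9.56}, {"claw": 0.8, "travel": [-0.0256, 0.0478, 0.0043], "spin": 9.56}, {"claw": 0.8, "travel": [-0.0173, 0.0513, 0.0043], "spin": 9.56}, {"claw": 0.8, "travel": [-0.0086, 0.0535, 0.0043], "spin": 9.56}, {"claw": 0.8, "travel": [0.0004, 0.0542, 0.0043], "spin": 9.56}, {"claw": 0.8, "travel": [0, 0, 0], "spin": 0}, {"claw": 0.8, "travel": [0, 0, 0], "spin": 0}])

```text
t: 2.35
tool_pos: [0.4762, -0.2612, 0.1494]
tcp_rot: [-3.12, -0.36, 0.002]
force: [-0.6, -0.0, 0.4]
opening: 0.0743
grasp_force: 0.0
```

```bash
python3 - <<'E'
from h import *
p,y,s=tool(); print(p,y,s['t'],s['joint_pos']); plan(p,y,(.483,-.261,.010),13.2,5)
E
```

```text
[ 0.47624056 -0.26116396  0.14936016] 13.182450540095424 2.35 [-5.87376115e-01  4.21934607e-01  1.73579347e+00  1.30403817e-04
  9.85307475e-01  7.53271417e-01]
(np.float64(0.0013), np.float64(0.0003), np.float64(0.0279), np.float64(-0.0))
(np.float64(0.0013), np.float64(0.0003), np.float64(0.0279), np.float64(-0.0))
(np.float64(0.0013), np.float64(0.0003), np.float64(0.0279), np.float64(-0.0))
(np.float64(0.0013), np.float64(0.0003), np.float64(0.0279), np.float64(-0.0))
(np.float64(0.0013), np.float64(0.0003), np.float64(0.0279), np.float64(-0.0))
```

Call:
servo_tool(increments=[{"claw": 0.6, "travel": [0.0065, 0.0015, 0.03], "spin": 0}, {"claw": 0.6, "travel": [0, 0, 0.03], "spin": 0}, {"claw": 0.6, "travel": [0, 0, 0.03], "spin": 0}, {"claw": 0.6, "travel": [0, 0, 0.03], "spin": 0}, {"claw": 0.6, "travel": [0, 0, 0.019], "spin": 0}, {"claw": 0.6, "travel": [0, 0, 0], "spin": 0}, {"claw": 0.0, "travel": [0, 0, 0], "spin": 0}, {"claw": 0.0, "travel": [0, 0, 0], "spin": 0}, {"claw": 0.0, "travel": [0, 0, 0], "spin": 0}, {"claw": 0.0, "travel": [0, 0, 0], "spin": 0}], force=15)

```text
t: 3.6
tool_pos: [0.4836, -0.2618, 0.0111]
tcp_rot: [3.121, 0.359, 0.001]
force: [0.3, 0.6, 1.1]
opening: 0.0206
grasp_force: 0.4
```

Call:
servo_tool(increments=[{"claw": 0.0, "travel": [0, 0, 0], "spin": 0}, {"claw": 0.0, "travel": [0, 0, 0], "spin": 0}, {"claw": 0.0, "travel": [0, 0, 0], "spin": 0}])

```text
t: 3.98
tool_pos: [0.4836, -0.2618, 0.0111]
tcp_rot: [3.121, 0.359, 0.0]
force: [-0.9, 0.7, 4.8]
opening: 0.0198
grasp_force: 15.0
```

Gripped. I'll lift with 15 N, then ease the grip to 3 N to see whether the blade swings down.

Call:
servo_tool(increments=[{"claw": 0.0, "travel": [0, 0, -0.02], "spin": 0}, {"claw": 0.0, "travel": [0, 0, -0.045], "spin": 0}, {"claw": 0.0, "travel": [0, 0, -0.055], "spin": 0}, {"claw": 0.0, "travel": [0, 0, -0.055], "spin": 0}, {"claw": 0.0, "travel": [0, 0, -0.04], "spin": 0}, {"claw": 0.0, "travel": [0, 0, 0], "spin": 0}, {"claw": 0.0, "travel": [0, 0, 0], "spin": 0}])

```text
t: 4.85
tool_pos: [0.4829, -0.2614, 0.2245]
tcp_rot: [-3.12, -0.359, 0.002]
force: [0.7, -0.1, -0.7]
opening: 0.0198
grasp_force: 15.0
```

```bash
cat >> h.py <<'E'
def leverpitch(tag,yaw=None,w=.10):
    """pitch of lever from depth near grasp, in vertical plane of tool x"""
    p,y,s=tool(); y=np.radians(y if yaw is None else yaw); X=np.array([np.cos(y),np.sin(y)]);Y=np.array([-np.sin(y),np.cos(y)])
    for n in('top','side'):
        im,d=cap(n,tag+n); C=cloud(n,d); H=cv2.cvtColor(im,cv2.COLOR_RGB2HSV)
        q=np.stack([(C[...,:2]-p[:2])@X,(C[...,:2]-p[:2])@Y,C[...,2]-p[2]-.019],-1)
        m=(H[...,0]>3)&(H[...,0]<20)&(H[...,1]>130)&(H[...,2]>40)&(abs(q[...,1])<.03)&(abs(q[...,0])<.16)&(abs(q[...,2])<.16)
        P=q[m]
        if len(P)<10: print(n,'few',len(P)); continue
        v=np.linalg.svd(P-P.mean(0))[2][0]; v*=np.sign(v[0]); b=(abs(q[...,1])<.012)&(q[...,0]<.25)&(q[...,0]>-.15)&(abs(q[...,2])<.2)&(C[...,2]>.03)
        print(n,len(P),'mean',P.mean(0).round(4),'pitch',round(np.degrees(np.arctan2(v[2],v[0])),1),'yawoff',round(np.degrees(np.arctan2(v[1],v[0])),1),'span',np.percentile(P,[1,99],axis=0).round(3).tolist())
E
python3 -c "
from h import *
leverpitch('p1'); p,y,s=tool(); print(p,y,s['t'],s['opening'])"
```

```text
top 139 mean [0.0596 0.0017 0.0085] pitch -6.5 yawoff -5.7 span [[0.034, -0.009, 0.003], [0.083, 0.01, 0.011]]
side 48 mean [-0.0184 -0.0039  0.0063] pitch 17.0 yawoff 10.2 span [[-0.035, -0.011, -0.004], [-0.004, 0.006, 0.013]]
[ 0.48282762 -0.26131731  0.22412043] 13.124623942855527 4.95 0.020170330123995935
```

Call:
servo_tool(increments=[{"claw": 0.0, "travel": [0, 0, 0], "spin": 0}, {"claw": 0.0, "travel": [0, 0, 0], "spin": 0}, {"claw": 0.0, "travel": [0, 0, 0], "spin": 0}], force=3)

```text
t: 5.32
tool_pos: [0.4833, -0.2617, 0.2256]
tcp_rot: [-3.121, -0.359, 0.001]
force: [0.2, 0.8, -0.4]
opening: 0.0203
grasp_force: 3.0
```

```bash
python3 -c "
from h import *
leverpitch('p2'); p,y,s=tool(); print(p,y,s['t'],s['opening'])
a=cv2.imread('pics/p2side.png');t=cv2.imread('pics/p2top.png')
cv2.imwrite('pics/m2.png',np.hstack([cv2.resize(a[180:330,260:410],(400,400)),cv2.resize(t[130:250,340:460],(400,400))]))"
```

```text
top few 0
side 118 mean [-0.0172 -0.0055 -0.0072] pitch 89.0 yawoff 78.4 span [[-0.022, -0.011, -0.046], [-0.007, 0.005, 0.027]]
[ 0.48346656 -0.26170321  0.22574265] 13.125079265715879 5.425 0.0199665637419008
```

View pics/m2.png

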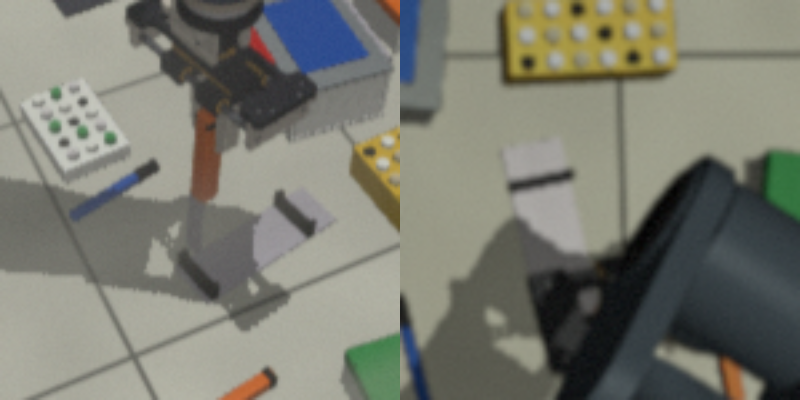

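The picture shows the lever hanging almost vertically from the pads, butt near (208,110) and blade down to about (195,250) in the left crop. That's useful: I'll carry it like this, put the tip in the trough near the stop, then swing the handle down onto the floor of the trough.

```bash
python3 -c "
from h import *
p,y,s=tool(); print(s['joint_pos'])
plan((p[0],p[1],p[2]+.09),y,(.6273,.2508,.265),4.5)"
```

```text
[-5.80861550e-01  3.43002888e-01  1.64423287e+00  7.18639690e-05
  1.15444912e+00  7.60829863e-01]
(np.float64(0.0256), np.float64(-0.0466), np.float64(0.0051), np.float64(0.86))
(np.float64(0.0249), np.float64(-0.047), np.float64(0.0051), np.float64(0.86))
(np.float64(0.0242), np.float64(-0.0474), np.float64(0.0051), np.float64(0.86))
(np.float64(0.0235), np.float64(-0.0478), np.float64(0.0051), np.float64(0.86))
(np.float64(0.0228), np.float64(-0.0481), np.float64(0.0051), np.float64(0.86))
(np.float64(0.0221), np.float64(-0.0484), np.float64(0.0051), np.float64(0.86))
(np.float64(0.0213), np.float64(-0.0488), np.float64(0.0051), np.float64(0.86))
(np.float64(0.0206), np.float64(-0.0491), np.float64(0.0051), np.float64(0.86))
(np.float64(0.0199), np.float64(-0.0494), np.float64(0.0051), np.float64(0.86))
(np.float64(0.0191), np.float64(-0.0497), np.float64(0.0051), np.float64(0.86))
```

Call:
servo_tool(increments=[{"claw": 0.0, "travel": [0, 0, -0.03], "spin": 0}, {"claw": 0.0, "travel": [0, 0, -0.04], "spin": 0}, {"claw": 0.0, "travel": [0, 0, -0.02], "spin": 0}, {"claw": 0.0, "travel": [0.0128, -0.0233, 0.0025], "spin": 0.43}, {"claw": 0.0, "travel": [0.0256, -0.0466, 0.0051], "spin": 0.86}, {"claw": 0.0, "travel": [0.0249, -0.047, 0.0051], "spin": 0.86}, {"claw": 0.0, "travel": [0.0242, -0.0474, 0.0051], "spin": 0.86}, {"claw": 0.0, "travel": [0.0235, -0.0478, 0.0051], "spin": 0.86}, {"claw": 0.0, "travel": [0.0228, -0.0481, 0.0051], "spin": 0.86}, {"claw": 0.0, "travel": [0.0221, -0.0484, 0.0051], "spin": 0.86}], force=10)

```text
t: 6.68
tool_pos: [0.5794, 0.0724, 0.2827]
tcp_rot: [3.135, 0.206, 0.001]
force: [0.5, -1.6, -1.4]
opening: 0.0202
grasp_force: 10.0
```

Call:
servo_tool(increments=[{"claw": 0.0, "travel": [0.0213, -0.0488, 0.0051], "spin": 0.86}, {"claw": 0.0, "travel": [0.0206, -0.0491, 0.0051], "spin": 0.86}, {"claw": 0.0, "travel": [0.0199, -0.0494, 0.0051], "spin": 0.86}, {"claw": 0.0, "travel": [0.0191, -0.0497, 0.0051], "spin": 0.86}, {"claw": 0.0, "travel": [0.0096, -0.0249, 0.0025], "spin": 0.43}, {"claw": 0.0, "travel": [0, 0, 0], "spin": 0}, {"claw": 0.0, "travel": [0, 0, 0], "spin": 0}, {"claw": 0.0, "travel": [0, 0, 0], "spin": 0}])

```text
t: 7.68
tool_pos: [0.646, 0.2998, 0.2603]
tcp_rot: [-3.14, -0.099, -0.001]
force: [0.5, -0.5, -1.0]
opening: 0.0201
grasp_force: 10.0
```

```bash
cat >> h.py <<'E'
def profile(tag,cam='side',w=.013):
    """lever cloud: extents of slab |y|<w in tool frame rel. grasp point, below fingers"""
    p,y,s=tool(); a=np.radians(y); X=np.array([np.cos(a),np.sin(a)]);Y=np.array([-np.sin(a),np.cos(a)])
    im,d=cap(cam,tag); C=cloud(cam,d); q=np.stack([(C[...,:2]-p[:2])@X,(C[...,:2]-p[:2])@Y,C[...,2]-p[2]-.019],-1); return q.reshape(-1,3),im.reshape(-1,3)
E
python3 -c "
from h import *
p,y,s=tool(); print(p,y,s['t'])
q,im=profile('v1')
for z in np.arange(-.2,-.02,.012):
  k=(abs(q[:,2]-z)<.006)&(abs(q[:,0])<.06)&(abs(q[:,1])<.03)
  if k.sum(): print(round(z,3),k.sum(),'x',np.percentile(q[k,0],[5,50,95]).round(4),'y',np.percentile(q[k,1],[5,50,95]).round(4))
k=(abs(q[:,0])<.06)&(abs(q[:,1])<.03)&(q[:,2]>-.2)&(q[:,2]<-.1); print('tip z rel',np.sort(q[k,2])[:6])
a=cv2.imread('pics/v1.png');u,v=map(int,pix('side',p)); u=min(max(u,100),540)
cv2.imwrite('pics/m3.png',cv2.resize(a[v-60:v+140,u-100:u+100],(600,600)))"
```

```text
[0.64598802 0.29977555 0.26029925] 3.6087957017126415 7.675
-0.176 3 x [-0.0287 -0.0273 -0.0258] y [-0.0075 -0.0061  0.0043]
-0.164 8 x [-0.0287 -0.027  -0.0249] y [-0.0117 -0.007   0.0066]
-0.152 8 x [-0.0286 -0.0269 -0.0244] y [-0.0057  0.0004  0.0053]
-0.14 8 x [-0.0283 -0.0266 -0.0245] y [-0.0127 -0.0059  0.0038]
-0.128 9 x [-0.0265 -0.0258 -0.0243] y [-0.0122 -0.0005  0.0053]
-0.116 10 x [-0.0266 -0.0247 -0.0232] y [-0.0106 -0.001   0.0046]
-0.104 7 x [-0.0256 -0.0238 -0.0226] y [-0.013  -0.0022  0.0094]
-0.092 17 x [-0.0253 -0.0206 -0.0045] y [-0.0122 -0.0071  0.0039]
-0.08 23 x [-0.0242 -0.0188 -0.0024] y [-0.0124 -0.008   0.0068]
-0.068 22 x [-0.0232 -0.0175 -0.0028] y [-0.0155 -0.0091  0.0075]
-0.056 27 x [-0.0234 -0.0158 -0.0017] y [-0.0125 -0.0094  0.0026]
-0.044 21 x [-0.0229 -0.0182 -0.0024] y [-0.0136 -0.0081  0.0068]
-0.032 27 x [-0.0214 -0.0138 -0.0027] y [-0.0128 -0.0092  0.0085]
-0.02 20 x [-0.0216 -0.0167  0.0023] y [-0.0189 -0.0087  0.0049]
tip z rel [-0.17547196 -0.17391069 -0.17073492 -0.16907039 -0.16892219 -0.16755914]
```

View pics/m3.png

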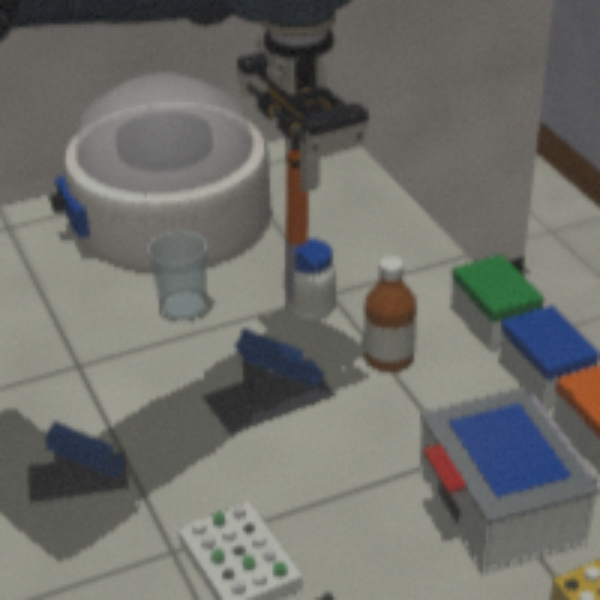

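The lever hangs freely at (295,150–310), tilted about 3°, with its tip at about (-28, -2, -176) mm from the grasp point. I overshot in y by about 50 mm, so I'll align over the stand and check again.

Call:
servo_tool(increments=[{"claw": 0.0, "travel": [-0.0016, 0.0152, 0], "spin": -0.9}, {"claw": 0.0, "travel": [-0.0016, 0.0152, 0.015], "spin": 0}, {"claw": 0.0, "travel": [-0.0016, 0.0152, 0.015], "spin": 0}, {"claw": 0.0, "travel": [0, 0, 0.015], "spin": 0}, {"claw": 0.0, "travel": [0, 0, 0], "spin": 0}, {"claw": 0.0, "travel": [0, 0, 0], "spin": 0}])

```text
t: 8.48
tool_pos: [0.6447, 0.2555, 0.2154]
tcp_rot: [-3.139, -0.126, -0.001]
force: [-0.2, -0.7, -0.6]
opening: 0.0203
grasp_force: 10.0
```

```bash
python3 -c "
from h import *
p,y,s=tool(); print(p,y,s['t'],s['force'])
for cam in('side','top'):
  q,im=profile('v2'+cam,cam)
  print(cam)
  for z in np.arange(-.182,-.02,.016):
    k=(abs(q[:,2]-z)<.008)&(q[:,0]<.02)&(q[:,0]>-.045)&(abs(q[:,1])<.03)
    if k.sum(): print(round(z,3),k.sum(),'x',np.percentile(q[k,0],[5,50,95]).round(4),'y',np.percentile(q[k,1],[5,50,95]).round(4))
a=cv2.imread('pics/v2side.png');b=cv2.imread('pics/v2top.png')
cv2.imwrite('pics/m4.png',np.hstack([cv2.resize(a[110:190,260:340],(400,400),interpolation=cv2.INTER_CUBIC),cv2.resize(b[160:240,190:270],(400,400),interpolation=cv2.INTER_CUBIC)]))"
```

```text
[0.6447149  0.25547562 0.2154289 ] 4.6007311977445005 8.475 [-0.21556399 -0.69087282 -0.57343893]
side
-0.182 19 x [-0.0432 -0.0389 -0.0263] y [-0.0249  0.0114  0.0184]
-0.166 10 x [-0.0285 -0.0271 -0.0249] y [-0.0125 -0.0046  0.0051]
-0.15 10 x [-0.0273 -0.0252 -0.0237] y [-0.0106 -0.0024  0.0088]
-0.134 10 x [-0.0285 -0.0253 -0.024 ] y [-0.0111 -0.0039  0.0066]
-0.118 12 x [-0.027  -0.0247 -0.0226] y [-0.0137 -0.0023  0.0062]
-0.102 12 x [-0.025  -0.0238 -0.021 ] y [-0.011  -0.0021  0.0078]
-0.086 27 x [-0.0238 -0.0195 -0.0026] y [-0.0121 -0.0078  0.0089]
-0.07 30 x [-0.0245 -0.0164 -0.0026] y [-0.0126 -0.0084  0.0038]
-0.054 32 x [-0.0239 -0.0179 -0.0013] y [-0.0129 -0.0083  0.0087]
-0.038 28 x [-0.0216 -0.0166 -0.0022] y [-0.0142 -0.0086  0.007 ]
-0.022 26 x [-0.022  -0.0153 -0.0023] y [-0.0129 -0.0092  0.0012]
top
-0.182 15 x [-0.0438 -0.0397 -0.0323] y [-0.0249  0.0146  0.0174]
-0.166 9 x [-0.029  -0.0285 -0.0275] y [-0.0113 -0.0042  0.0061]
-0.15 8 x [-0.028  -0.0277 -0.0262] y [-0.0103 -0.003   0.0058]
-0.134 8 x [-0.027  -0.0268 -0.0246] y [-0.0101 -0.0033  0.005 ]
-0.118 10 x [-0.0269 -0.0262 -0.0227] y [-0.0113 -0.0076  0.0039]
-0.102 7 x [-0.026  -0.0255 -0.0145] y [-0.0109 -0.0069  0.0008]
-0.086 16 x [-0.025  -0.0204 -0.0077] y [-0.0113 -0.0102 -0.0033]
-0.07 11 x [-0.024  -0.0178 -0.0073] y [-0.0114 -0.0106 -0.0065]
-0.054 8 x [-0.0222 -0.0179 -0.009 ] y [-0.0111 -0.0108 -0.0085]
-0.038 2 x [-0.0215 -0.0193 -0.0171] y [-0.012  -0.0115 -0.0109]
```

View pics/m4.png

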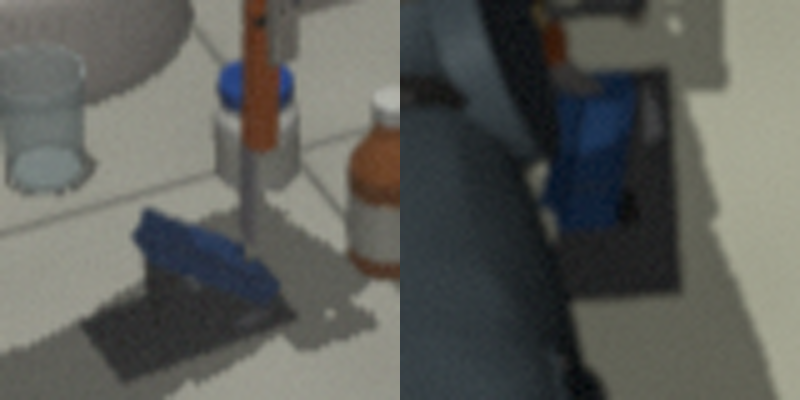

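Left crop: the blade hangs at (248,240), just above the trough foot. The measured tip is at (0.6165,0.2502), within a millimetre of the trough's centre line. Lowering.

Call:
servo_tool(increments=[{"claw": 0.0, "travel": [0, 0, 0.01], "spin": 0}, {"claw": 0.0, "travel": [0, 0, 0.01], "spin": 0}, {"claw": 0.0, "travel": [0, 0, 0.009], "spin": 0}, {"claw": 0.0, "travel": [0, 0, 0.004], "spin": 0}, {"claw": 0.0, "travel": [0, 0, 0.003], "spin": 0}, {"claw": 0.0, "travel": [0, 0, 0], "spin": 0}])

```text
t: 9.32
tool_pos: [0.6445, 0.255, 0.1788]
tcp_rot: [3.139, 0.125, -0.0]
force: [0.1, 0.4, -0.2]
opening: 0.0197
grasp_force: 10.0
```

```bash
python3 -c "
from h import *
p,y,s=tool(); print(p,y,s['t'],s['force'])
q,im=profile('v3','side')
for z in np.arange(-.182,-.02,.016):
    k=(abs(q[:,2]-z)<.008)&(q[:,0]<.02)&(q[:,0]>-.045)&(abs(q[:,1])<.03)
    if k.sum(): print(round(z,3),k.sum(),'x',np.percentile(q[k,0],[5,50,95]).round(4),'y',np.percentile(q[k,1],[5,50,95]).round(4))
"
```

```text
[0.64451478 0.25504426 0.17880217] 4.5691448422735235 9.325 [ 0.11580159  0.36129105 -0.23708944]
-0.182 29 x [-0.0421 -0.0182 -0.0079] y [-0.0258 -0.0143  0.0068]
-0.166 28 x [-0.0423 -0.0295 -0.0108] y [-0.0222 -0.0168  0.0151]
-0.15 34 x [-0.0438 -0.033  -0.0242] y [-0.0245  0.005   0.0203]
-0.134 19 x [-0.0433 -0.0256 -0.0205] y [-0.017  -0.0055  0.0132]
-0.118 13 x [-0.0281 -0.0257 -0.0207] y [-0.0106 -0.0052  0.0061]
-0.102 15 x [-0.0271 -0.0228 -0.0186] y [-0.0137 -0.0052  0.0107]
-0.086 28 x [-0.0255 -0.0194 -0.0034] y [-0.0113 -0.0078  0.0057]
-0.07 25 x [-0.0245 -0.0155 -0.0042] y [-0.0139 -0.0101 -0.0002]
-0.054 23 x [-0.0224 -0.0179 -0.0019] y [-0.0139 -0.008   0.0018]
-0.038 26 x [-0.0226 -0.0152 -0.0023] y [-0.0131 -0.009   0.0029]
-0.022 25 x [-0.0218 -0.0159 -0.0034] y [-0.0168 -0.0092  0.0014]
```

Call:
servo_tool(increments=[{"claw": 0.0, "travel": [0, 0, 0.002], "spin": 0}, {"claw": 0.0, "travel": [0, 0, 0.002], "spin": 0}, {"claw": 0.0, "travel": [0, 0, 0], "spin": 0}])

```text
t: 9.75
tool_pos: [0.6444, 0.255, 0.1747]
tcp_rot: [3.139, 0.125, -0.0]
force: [-0.7, -0.1, -0.9]
opening: 0.0199
grasp_force: 10.0
```

Call:
servo_tool(increments=[{"claw": 0.0, "travel": [-0.01, 0, 0], "spin": 0}, {"claw": 0.0, "travel": [-0.014, 0, 0], "spin": 0}, {"claw": 0.0, "travel": [-0.0147, 0, 0], "spin": 0}, {"claw": 0.0, "travel": [0, 0, 0], "spin": 0}], force=5)

```text
t: 10.25
tool_pos: [0.6051, 0.252, 0.1752]
tcp_rot: [-3.139, -0.126, 0.0]
force: [1.1, 0.0, -1.3]
opening: 0.0197
grasp_force: 5.0
```

```bash
cat >> h.py <<'E'
def prof(tag,cam='side',col=True):
    p,y,s=tool(); print(p.round(4),round(y,2),s['t'],s['force'].round(2),s['opening'])
    q,im=profile(tag,cam); H=cv2.cvtColor(im[None],cv2.COLOR_RGB2HSV)[0]
    m=(H[:,0]<16)&(H[:,1]>120)&(H[:,2]>30)&(abs(q[:,1])<.025)&(abs(q[:,0])<.2)&(abs(q[:,2])<.2)
    P=q[m]; P=P[abs(P[:,1]-np.median(P[:,1]))<.02]; c=P.mean(0); v=np.linalg.svd(P[:,[0,2]]-c[[0,2]])[2]; print(cam,len(P),'orange c',c.round(4),'pitch',np.degrees(np.arctan(v[0][1]/v[0][0])).round(1),'span',np.ptp((P[:,[0,2]]-c[[0,2]])@v.T,axis=0).round(4),'y',np.percentile(P[:,1],[3,97]).round(4))
    return P
E
python3 -c "
from h import *
P=prof('v4')
prof('v4t','top')"
```

```text
[0.6051 0.252  0.1752] 4.59 10.25 [ 1.06  0.02 -1.27] 0.019689428792612713
side 174 orange c [ 0.0399 -0.0119 -0.056 ] pitch -26.0 span [0.2069 0.1007] y [-0.0244 -0.0029]
[0.6057 0.252  0.1752] 4.58 10.3 [ 0.77  0.51 -1.  ] 0.02009106821922388
top 114 orange c [ 0.1163 -0.012  -0.087 ] pitch 26.9 span [0.0562 0.0365] y [-0.0244  0.0062]
```

```bash
sed -i "s/(abs(q\[:,0\])<.2)&(abs(q\[:,2\])<.2)/(q[:,0]<xm)\&(q[:,0]>-.2)\&(abs(q[:,2])<.2)/; s/def prof(tag,cam='side',col=True)/def prof(tag,cam='side',xm=.06)/" h.py
python3 -c "
from h import *
P=prof('v5')
for z in np.arange(-.11,.08,.015):
  k=abs(P[:,2]-z)<.0075
  if k.sum(): print(round(z,3),P[k,0].min().round(4),P[k,0].max().round(4),np.median(P[k,1]).round(4))
"
```

```text
[0.606 0.252 0.175] 4.57 10.35 [ 0.84  0.3  -0.5 ] 0.019899295335187347
side 114 orange c [-0.0042 -0.0085 -0.0368] pitch -78.8 span [0.1169 0.021 ] y [-0.014  0.001]
-0.095 0.0029 0.0029 -0.0065
-0.08 -0.0057 0.0142 -0.0094
-0.065 -0.0069 0.0086 -0.0103
-0.05 -0.0099 0.0105 -0.0089
-0.035 -0.013 0.0079 -0.0089
-0.02 -0.0161 -0.0078 -0.0091
-0.005 -0.0174 -0.0126 -0.0064
0.01 -0.018 -0.0099 -0.01
0.025 -0.0216 -0.0048 -0.004
```

It's pivoting as planned (11° from vertical). I'll continue the arc.

Call:
servo_tool(increments=[{"claw": 0.0, "travel": [-0.0152, 0, 0.0015], "spin": 0}, {"claw": 0.0, "travel": [-0.0152, 0, 0.003], "spin": 0}, {"claw": 0.0, "travel": [-0.0146, 0, 0.0045], "spin": 0}, {"claw": 0.0, "travel": [-0.0146, 0, 0.0055], "spin": 0}, {"claw": 0.0, "travel": [-0.0135, 0, 0.007], "spin": 0}, {"claw": 0.0, "travel": [-0.0135, 0, 0.008], "spin": 0}, {"claw": 0.0, "travel": [0, 0, 0], "spin": 0}])

```text
t: 11.28
tool_pos: [0.5193, 0.245, 0.145]
tcp_rot: [3.139, 0.125, -0.002]
force: [-0.1, -0.3, -0.7]
opening: 0.02
grasp_force: 5.0
```

```bash
python3 -c "
from h import *
P=prof('v6',xm=.11)
for z in np.arange(-.11,.08,.015):
  k=abs(P[:,2]-z)<.0075
  if k.sum(): print(round(z,3),P[k,0].min().round(4),P[k,0].max().round(4),np.median(P[k,1]).round(4))
"
```

```text
[0.5193 0.245  0.145 ] 4.58 11.275 [-0.09 -0.25 -0.73] 0.019984388940766797
side 87 orange c [ 0.0197 -0.0086 -0.0309] pitch -51.0 span [0.1226 0.0205] y [-0.0141  0.0005]
-0.08 0.0516 0.0516 -0.0065
-0.065 0.0292 0.0546 -0.0093
-0.05 0.0199 0.051 -0.009
-0.035 0.0132 0.0358 -0.0101
-0.02 0.0122 0.0271 -0.01
-0.005 -0.0141 -0.0137 -0.011
0.01 -0.0273 -0.0187 -0.0061
0.025 -0.0246 -0.0127 -0.0067
```

Call:
servo_tool(increments=[{"claw": 0.0, "travel": [-0.0125, 0, 0.0092], "spin": 0}, {"claw": 0.0, "travel": [-0.0095, 0, 0.0083], "spin": 0}, {"claw": 0.0, "travel": [-0.002, 0, 0.002], "spin": 0}, {"claw": 0.0, "travel": [0, 0, 0], "spin": 0}])

```text
t: 11.82
tool_pos: [0.4959, 0.2431, 0.1259]
tcp_rot: [3.139, 0.125, -0.0]
force: [-0.2, -0.0, -1.6]
opening: 0.0201
grasp_force: 5.0
```

```bash
python3 -c "
from h import *
P=prof('v7',xm=.11)
"
```

```text
[0.4959 0.2431 0.1259] 4.57 11.825 [-0.16 -0.02 -1.56] 0.020123697530689336
side 85 orange c [ 0.0247 -0.0087 -0.0238] pitch -39.3 span [0.1212 0.0227] y [-0.0135 -0.0008]
```

It's flush at -39°. I'll slide it down the slope towards the stop, then release.

Call:
servo_tool(increments=[{"claw": 0.0, "travel": [0.004, 0, 0.0034], "spin": 0}, {"claw": 0.0, "travel": [0.003, 0, 0.0025], "spin": 0}, {"claw": 0.0, "travel": [0, 0, 0], "spin": 0}, {"claw": 0.5, "travel": [0, 0, 0], "spin": 0}, {"claw": 0.5, "travel": [0, 0, 0], "spin": 0}, {"claw": 0.5, "travel": [0, 0, 0], "spin": 0}, {"claw": 0.5, "travel": [0, 0, 0], "spin": 0}])

```text
t: 12.75
tool_pos: [0.5027, 0.2437, 0.12]
tcp_rot: [-3.139, -0.125, -0.0]
force: [0.1, -0.6, -0.6]
opening: 0.0461
grasp_force: 0.0
```

```bash
cat >> h.py <<'E'
def seated(tag,cam='side'):
    """lever orange points in stand slope frame: s along slope up from seat, n normal, lateral"""
    im,d=cap(cam,tag); C=cloud(cam,d).reshape(-1,3); H=cv2.cvtColor(im,cv2.COLOR_RGB2HSV).reshape(-1,3)
    a=np.radians(4.5); X=np.array([np.cos(a),np.sin(a)]);Y=np.array([-np.sin(a),np.cos(a)]); D=C-np.array([.624,.2505,.014])
    x=D[:,:2]@X;l=D[:,:2]@Y; c,sn=np.cos(np.radians(40)),np.sin(np.radians(40)); S=-x*c+D[:,2]*sn; N=x*sn+D[:,2]*c
    m=(H[:,0]<16)&(H[:,1]>120)&(H[:,2]>30)&(abs(l)<.03)&(S>.05)&(S<.23)&(abs(N)<.05)
    b=np.polyfit(S[m],N[m],1); print(cam,m.sum(),'S',np.percentile(S[m],[1,99]).round(4),'N',np.percentile(N[m],[3,97]).round(4),'l',np.percentile(l[m],[3,97]).round(4),'slope deg',np.degrees(np.arctan(b[0])).round(1))
    k=(abs(l)<.02)&(abs(N-.02)<.015)&(S>.14)&(S<.26); print('  butt end S',np.percentile(S[k],[97,99,100]).round(4) if k.sum() else None)
E
python3 -c "
from h import *
seated('s1'); seated('s1t','top'); print(tool()[2]['t'])"
```

```text
side 71 S [0.088  0.2025] N [0.0056 0.0237] l [-0.0111  0.0054] slope deg -1.7
  butt end S [0.2025 0.2027 0.2027]
top 49 S [0.061  0.1138] N [0.0028 0.0233] l [-0.0082  0.0132] slope deg 17.7
  butt end S None
12.85
```

Call:
servo_tool(increments=[{"claw": 0.5, "travel": [0.0058, 0.001, 0.0078], "spin": 0}, {"claw": 0.5, "travel": [0.0058, 0.001, 0.0078], "spin": 0}, {"claw": 0.5, "travel": [0.0058, 0.0008, 0.0078], "spin": 0}, {"claw": 0.5, "travel": [0, 0, 0], "spin": 0}])

```text
t: 13.35
tool_pos: [0.5203, 0.242, 0.0956]
tcp_rot: [3.139, 0.125, -0.002]
force: [-1.2, -0.3, -0.2]
opening: 0.0464
grasp_force: 0.0
```

```bash
python3 -c "
from h import *
p,y,s=tool(); print(p,y,s['force'],s['t'])
seated('s2')
a=cv2.imread('pics/s2.png')
cv2.imwrite('pics/m5.png',np.clip(cv2.resize(a[110:200,240:350],(770,630)[:2],interpolation=cv2.INTER_CUBIC)[:600].astype(float)*1.4,0,255))"
```

```text
[0.52025821 0.24203922 0.09559193] 4.551828103050797 [-1.21335698 -0.3391872  -0.23822991] 13.35
side 66 S [0.085  0.2028] N [0.0053 0.0234] l [-0.0119  0.004 ] slope deg -2.6
  butt end S [0.2018 0.2027 0.2031][ WARN:0@1.850] global loadsave.cpp:1063 imwrite_ Unsupported depth image for selected encoder is fallbacked to CV_8U.
```

View pics/m5.png

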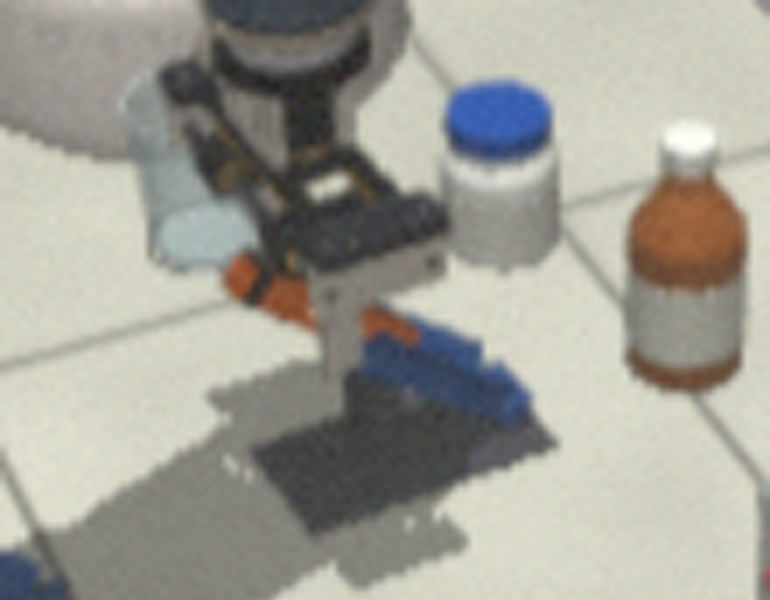

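The lever sits in the trough, butt at (235,272), with the fingers astride the free handle clear of the cheeks. Butt end measures S≈0.202, so it's seated. Gripping hard and lifting out.

Call:
servo_tool(increments=[{"claw": 0.0, "travel": [0, 0, 0], "spin": 0}, {"claw": 0.0, "travel": [0, 0, 0], "spin": 0}, {"claw": 0.0, "travel": [0, 0, 0], "spin": 0}, {"claw": 0.0, "travel": [0, 0, 0], "spin": 0}, {"claw": 0.0, "travel": [0, 0, 0], "spin": 0}], force=60)

```text
t: 14.02
tool_pos: [0.5202, 0.2423, 0.0966]
tcp_rot: [-3.139, -0.125, -0.0]
force: [0.1, 0.5, 0.8]
opening: 0.0196
grasp_force: 60.0
```

Call:
servo_tool(increments=[{"claw": 0.0, "travel": [0, 0, -0.01], "spin": 0}, {"claw": 0.0, "travel": [-0.005, 0, -0.03], "spin": 0}, {"claw": 0.0, "travel": [-0.01, 0, -0.04], "spin": 0}, {"claw": 0.0, "travel": [-0.01, 0, -0.03], "spin": 0}, {"claw": 0.0, "travel": [0, 0, 0], "spin": 0}, {"claw": 0.0, "travel": [0, 0, 0], "spin": 0}])

```text
t: 14.78
tool_pos: [0.4951, 0.2401, 0.2056]
tcp_rot: [3.139, 0.125, -0.002]
force: [-0.6, -0.5, -0.4]
opening: 0.02
grasp_force: 60.0
```

```bash
cat >> h.py <<'E'
def blade(tag,cam='side',zmin=.03):
    """lever plane in tool frame: fit of orange and tip position"""
    P=prof(tag,cam,xm=.13); return P
E
python3 -c "
from h import *
P=prof('l1',xm=.13)
# slab around lever: blade points = anything in tool y slab ahead
q,im=profile('l1b')
a=np.radians(-40); u=np.array([np.cos(a),np.sin(a)]); n=np.array([-u[1],u[0]])
s=q[:,[0,2]]@u; h=q[:,[0,2]]@n
k=(abs(q[:,1])<.02)&(abs(h)<.03)&(s>-.1)&(s<.2)
for lo in np.arange(-.08,.19,.015):
  m=k&(s>=lo)&(s<lo+.015)
  if m.sum()>1: print(round(lo,3),m.sum(),'h',np.percentile(h[m],[5,50,95]).round(4),'y',np.percentile(q[m,1],[5,95]).round(4))
print('tip s',np.sort(s[k])[-5:], 'butt s',np.sort(s[k])[:4])
"
```

```text
[0.4951 0.2401 0.2056] 4.57 14.775 [-0.59 -0.5  -0.42] 0.020048802596372733
side 110 orange c [-0.0004 -0.0085  0.0035] pitch -41.1 span [0.1192 0.0212] y [-0.0141  0.004 ]
-0.065 31 h [-0.0056  0.0033  0.0142] y [-0.0135  0.0035]
-0.05 25 h [-0.0059  0.0061  0.0151] y [-0.0123 -0.0039]
-0.035 39 h [-0.0064  0.007   0.0179] y [-0.0123  0.0125]
-0.02 16 h [-0.0088 -0.0035  0.0136] y [-0.0176  0.0057]
-0.005 9 h [-0.0204 -0.0157  0.0027] y [-0.0184  0.0095]
0.01 16 h [-0.0027  0.0079  0.0118] y [-0.017  -0.0017]
0.025 24 h [-0.0067  0.0027  0.0117] y [-0.0123  0.0054]
0.04 26 h [-0.0079  0.0057  0.0122] y [-0.0126  0.0011]
0.055 16 h [-0.0085  0.0017  0.0119] y [-0.0148 -0.0012]
0.07 7 h [-0.0099 -0.0077 -0.0068] y [-0.0132  0.0028]
0.085 9 h [-0.0114 -0.0085 -0.0071] y [-0.0127  0.0077]
0.1 10 h [-0.0103 -0.008  -0.0067] y [-0.0099  0.0092]
0.115 9 h [-0.0112 -0.0084 -0.0071] y [-0.0121  0.0062]
0.13 7 h [-0.0105 -0.0086 -0.0068] y [-0.0117  0.003 ]
tip s [0.13616784 0.13981747 0.14227057 0.14403127 0.14671519] butt s [-0.0588066  -0.05736909 -0.05734942 -0.05661175]
```

The lever is held at about -41°, tip at about (+103, -2.5, -101) mm from the grasp point. Going to the front of the box.

```bash
python3 -c "
from h import *
p,y,s=tool(); plan(p,y,(.511,-.0266,.19),-4.7,7); print(s['joint_pos'])"
```

```text
(np.float64(-0.0008), np.float64(0.0381), np.float64(0.0022), np.float64(1.32))
(np.float64(0.0001), np.float64(0.0382), np.float64(0.0022), np.float64(1.32))
(np.float64(0.001), np.float64(0.0381), np.float64(0.0022), np.float64(1.32))
(np.float64(0.0019), np.float64(0.0381), np.float64(0.0022), np.float64(1.32))
(np.float64(0.0028), np.float64(0.0381), np.float64(0.0022), np.float64(1.32))
(np.float64(0.0036), np.float64(0.038), np.float64(0.0022), np.float64(1.32))
(np.float64(0.0045), np.float64(0.0379), np.float64(0.0022), np.float64(1.32))
[ 3.66886206e-01  3.66472716e-01  1.66460513e+00 -5.50072875e-05
  1.11273120e+00  1.85810269e+00]
```

Call:
servo_tool(increments=[{"claw": 0.0, "travel": [-0.0008, 0.0381, 0.0022], "spin": 1.32}, {"claw": 0.0, "travel": [0.0001, 0.0382, 0.0022], "spin": 1.32}, {"claw": 0.0, "travel": [0.001, 0.0381, 0.0022], "spin": 1.32}, {"claw": 0.0, "travel": [0.0019, 0.0381, 0.0022], "spin": 1.32}, {"claw": 0.0, "travel": [0.0028, 0.0381, 0.0022], "spin": 1.32}, {"claw": 0.0, "travel": [0.0036, 0.038, 0.0022], "spin": 1.32}, {"claw": 0.0, "travel": [0.0045, 0.0379, 0.0022], "spin": 1.32}, {"claw": 0.0, "travel": [0, 0, 0.025], "spin": 0}, {"claw": 0.0, "travel": [0, 0, 0.025], "spin": 0}, {"claw": 0.0, "travel": [0, 0, 0], "spin": 0}])

```text
t: 16.12
tool_pos: [0.51, -0.0264, 0.139]
tcp_rot: [-3.139, 0.128, 0.007]
force: [-0.5, 0.7, -0.9]
opening: 0.0198
grasp_force: 60.0
```

```bash
cat >> h.py <<'E'
def near(tag,xm=.13):
    for cam in('side','top'):
        p,y,s=tool(); q,im=profile(tag+cam,cam); c=viewer.calibration(cam)
        a=np.radians(-40.5); u=np.array([np.cos(a),np.sin(a)]); n=np.array([-u[1],u[0]])
        s_=q[:,[0,2]]@u; h=q[:,[0,2]]@n
        k=(abs(q[:,1]+.003)<.02)&(abs(h+.008)<.006)&(s_>.07)&(s_<.16)
        if k.sum()>3: print(cam,k.sum(),'blade s max',np.sort(s_[k])[-4:].round(4),'h',np.percentile(h[k],[10,50,90]).round(4),'y',np.percentile(q[k,1],[3,97]).round(4))
        H=cv2.cvtColor(im[None],cv2.COLOR_RGB2HSV)[0]; r=((H[:,0]<5)|(H[:,0]>172))&(H[:,1]>140)&(H[:,2]>40)&(q[:,0]>.08)&(q[:,0]<.3)&(abs(q[:,1])<.06)
        Q=q[r]; 
        if len(Q)>5: print(cam,len(Q),'red tab x',np.percentile(Q[:,0],[1,50,99]).round(4),'y',np.percentile(Q[:,1],[2,98]).round(4),'z world',(np.percentile(Q[:,2],[2,50,98])+p[2]+.019).round(4))
E
python3 -c "
from h import *
p,y,s=tool(); print(p,y,s['force'],s['t']); near('n1')
a=cv2.imread('pics/n1side.png')
cv2.imwrite('pics/m6.png',cv2.resize(a[110:230,280:440],(800,600),interpolation=cv2.INTER_CUBIC))"
```

```text
[ 0.51002709 -0.02636003  0.13902716] -4.687731805035451 [-0.49550038  0.73879225 -0.85351868] 16.125
side 66 blade s max [0.1424 0.1426 0.1437 0.1462] h [-0.01   -0.0075 -0.0058] y [-0.0123  0.011 ]
side 88 red tab x [0.1366 0.1468 0.1565] y [-0.0366  0.0274] z world [0.083  0.0883 0.0926]
top 29 blade s max [0.1435 0.1443 0.1445 0.1446] h [-0.0105 -0.0088 -0.0069] y [-0.0085  0.0074]
top 147 red tab x [0.1369 0.1474 0.1572] y [-0.0347  0.0297] z world [0.0834 0.0864 0.0911]
```

View pics/m6.png

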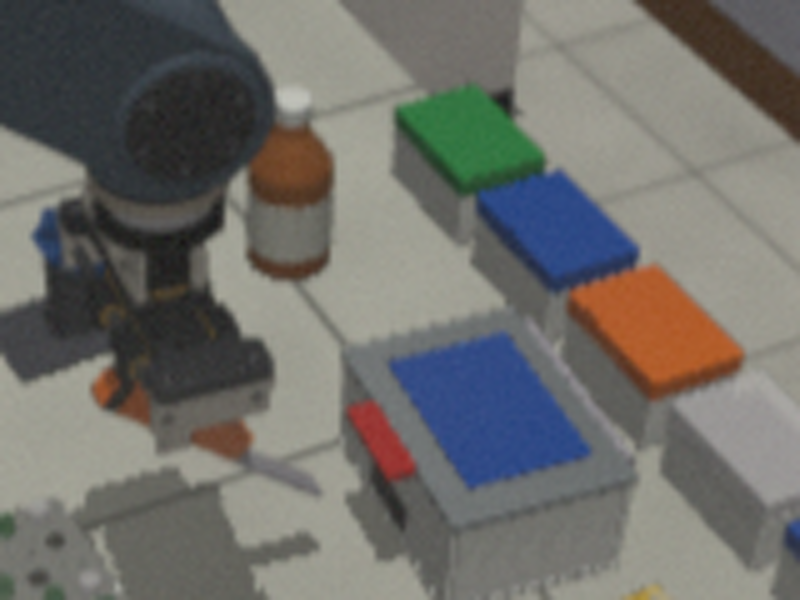

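The blade points at the red tab, tip ≈(318,490) and tab ≈(380,440) in the crop. The gap to the tab's front edge is about 33 mm, laterally centred within 3 mm. Pushing under by 46 mm, then making contact.

Call:
servo_tool(increments=[{"claw": 0.0, "travel": [0.016, 0, 0], "spin": 0}, {"claw": 0.0, "travel": [0.016, 0, 0], "spin": 0}, {"claw": 0.0, "travel": [0.01, 0, 0], "spin": 0}, {"claw": 0.0, "travel": [0.004, 0, 0], "spin": 0}, {"claw": 0.0, "travel": [0, 0, 0], "spin": 0}, {"claw": 0.0, "travel": [0, 0, 0], "spin": 0}])

```text
t: 16.98
tool_pos: [0.5567, -0.03, 0.1412]
tcp_rot: [-3.139, 0.128, 0.0]
force: [0.0, -0.0, -1.3]
opening: 0.0194
grasp_force: 60.0
```

Call:
servo_tool(increments=[{"claw": 0.0, "travel": [0, 0, -0.004], "spin": 0}, {"claw": 0.0, "travel": [0, 0, -0.004], "spin": 0}, {"claw": 0.0, "travel": [0, 0, -0.004], "spin": 0}, {"claw": 0.0, "travel": [0, 0, 0], "spin": 0}, {"claw": 0.0, "travel": [0, 0, 0], "spin": 0}])

```text
t: 17.6
tool_pos: [0.5569, -0.03, 0.1531]
tcp_rot: [-3.139, 0.128, 0.001]
force: [-2.4, 0.7, -1.9]
opening: 0.0193
grasp_force: 60.0
```

```bash
python3 -c "
from h import *
p,y,s=tool(); print(p,y,s['force'],s['t']); near('n2'); prof('n2o',xm=.08)"
```

```text
[ 0.5569216  -0.03003208  0.1530725 ] -4.665210069255384 [-2.40076932  0.73763608 -1.8726794 ] 17.6
side 55 blade s max [0.1282 0.1291 0.1561 0.1598] h [-0.0093 -0.007  -0.0043] y [-0.0198  0.0115]
side 88 red tab x [0.0906 0.1005 0.1109] y [-0.0378  0.0265] z world [0.0875 0.0921 0.0968]
[ 0.557  -0.0301  0.153 ] -4.67 17.7 [-2.5  -0.04 -1.75] 0.01947553879193681
side 103 orange c [ 0.     -0.0088  0.0038] pitch -40.2 span [0.1189 0.022 ] y [-0.0129  0.0008]
```

Contact made: the tab is rising (+4 mm) and there's no slip. Following the arc to 20°.

Call:
servo_tool(increments=[{"claw": 0.0, "travel": [0.0008, 0, -0.011], "spin": 0}, {"claw": 0.0, "travel": [0.0015, 0, -0.011], "spin": 0}, {"claw": 0.0, "travel": [0.003, 0, -0.0127], "spin": 0}, {"claw": 0.0, "travel": [0.0038, 0, -0.0127], "spin": 0}, {"claw": 0.0, "travel": [0, 0, 0], "spin": 0}])

```text
t: 18.38
tool_pos: [0.5675, -0.031, 0.2021]
tcp_rot: [3.139, -0.128, 0.006]
force: [-0.4, -0.9, -1.7]
opening: 0.0194
grasp_force: 60.0
```

```bash
python3 -c "
from h import *
p,y,s=tool(); print(p,y,s['force'],s['t']); near('n3'); prof('n3o',xm=.08)"
```

```text
[ 0.56745706 -0.0309568   0.20206136] -4.668962446520115 [-0.42506884 -0.85863622 -1.6778296 ] 18.375
side 54 blade s max [0.1255 0.1263 0.1267 0.131 ] h [-0.0086 -0.0062 -0.0034] y [-0.0151  0.0102]
side 73 red tab x [0.0918 0.0999 0.1102] y [-0.0385  0.0255] z world [0.1335 0.1399 0.1448]
[ 0.5671 -0.0309  0.2011] -4.67 18.475 [ 0.25 -0.44 -0.82] 0.019750905901499163
side 135 orange c [ 0.0008 -0.009   0.0043] pitch -41.0 span [0.1188 0.1039] y [-0.0133  0.0001]
```

The cover is at about 20° with the lever firm. Continuing to 50°.

Call:
servo_tool(increments=[{"claw": 0.0, "travel": [0.005, 0, -0.0121], "spin": 0}, {"claw": 0.0, "travel": [0.0061, 0, -0.0118], "spin": 0}, {"claw": 0.0, "travel": [0.0072, 0, -0.011], "spin": 0}, {"claw": 0.0, "travel": [0.0079, 0, -0.0106], "spin": 0}, {"claw": 0.0, "travel": [0.008, 0, -0.0085], "spin": 0}, {"claw": 0.0, "travel": [0.0085, 0, -0.008], "spin": 0}, {"claw": 0.0, "travel": [0, 0, 0], "spin": 0}])

```text
t: 19.4
tool_pos: [0.6098, -0.0344, 0.2632]
tcp_rot: [3.139, -0.128, 0.003]
force: [0.7, -0.1, -1.3]
opening: 0.0198
grasp_force: 60.0
```

```bash
python3 -c "
from h import *
p,y,s=tool(); print(p,y,s['force'],s['t']); near('n4'); prof('n4o',xm=.08)"
```

```text
[ 0.60979545 -0.0344047   0.26316049] -4.669774821818486 [ 0.65489616 -0.10772289 -1.27670944] 19.4
side 53 blade s max [0.1344 0.1349 0.1372 0.1372] h [-0.0088 -0.0063 -0.0053] y [-0.013   0.0099]
side 58 red tab x [0.0953 0.1001 0.1269] y [-0.0409  0.026 ] z world [0.0591 0.1986 0.2056]
[ 0.6092 -0.0343  0.2626] -4.67 19.5 [ 0.47  0.28 -0.79] 0.019543688240624347
side 155 orange c [-0.0001 -0.0082  0.0042] pitch -40.7 span [0.1197 0.0218] y [-0.0129  0.0045]
```

The cover is at about 53°. Continuing to about 86°.

Call:
servo_tool(increments=[{"claw": 0.0, "travel": [0.0093, 0, -0.007], "spin": 0}, {"claw": 0.0, "travel": [0.0098, 0, -0.0064], "spin": 0}, {"claw": 0.0, "travel": [0.0104, 0, -0.0053], "spin": 0}, {"claw": 0.0, "travel": [0.0108, 0, -0.0046], "spin": 0}, {"claw": 0.0, "travel": [0.0111, 0, -0.0034], "spin": 0}, {"claw": 0.0, "travel": [0.0114, 0, -0.0027], "spin": 0}, {"claw": 0.0, "travel": [0.008, 0, -0.001], "spin": 0}, {"claw": 0.0, "travel": [0.006, 0, -0.0005], "spin": 0}, {"claw": 0.0, "travel": [0, 0, 0], "spin": 0}])

```text
t: 20.68
tool_pos: [0.6858, -0.0406, 0.2935]
tcp_rot: [3.139, -0.128, 0.001]
force: [-1.0, 0.3, -0.9]
opening: 0.0199
grasp_force: 60.0
```

```bash
cat >> h.py <<'E'
def cover(tag):
    a=np.radians(-4.7); X=np.array([np.cos(a),np.sin(a)]);Y=np.array([-np.sin(a),np.cos(a)])
    for cam in('side','top'):
        im,d=cap(cam,tag+cam); C=cloud(cam,d).reshape(-1,3); H=cv2.cvtColor(im,cv2.COLOR_RGB2HSV).reshape(-1,3)
        D=C-np.array([.7924,-.0542,.08]); x=D[:,:2]@X;l=D[:,:2]@Y; z=D[:,2]
        r=((H[:,0]<5)|(H[:,0]>172))&(H[:,1]>120)&(H[:,2]>30)&(x>-.17)&(x<.1)&(abs(l)<.06)&(z>.02)&(z<.2)
        if r.sum()>3: print(cam,r.sum(),'tab x,z rel hinge',np.median(x[r]).round(4),np.median(z[r]).round(4),'ang',np.degrees(np.arctan2(np.median(z[r]),-np.median(x[r]))).round(1))
        k=(abs(l)<.09)&(abs(l)>.055)&(x>-.1)&(x<.06)&(z>.03)&(z<.15)
        if k.sum()>20:
            P=np.c_[x,z][k]; v=np.linalg.svd(P-np.median(P,0))[2][0]; print(cam,k.sum(),'cover pts angle',np.degrees(np.arctan2(v[1],-v[0]))%180,np.median(P,0))
E
python3 -c "
from h import *
p,y,s=tool(); print(p,y,s['force'],s['t']); prof('n5o',xm=.08); cover('c5')"
```

```text
[ 0.68581022 -0.04060763  0.29346977] -4.670514392919555 [-1.04283905  0.32264235 -0.93639332] 20.675
[ 0.6858 -0.0406  0.2935] -4.67 20.675 [-1.04  0.32 -0.94] 0.01991256153453291
side 151 orange c [ 0.0004 -0.0087  0.0026] pitch -40.1 span [0.12   0.0283] y [-0.0131  0.0026]
side 70 tab x,z rel hinge -0.0013 0.1474 ang 89.5
side 296 cover pts angle 87.5657351703623 [0.00189533 0.08472855]
```

The cover stands at about 87–89°. Backing away, then returning to the stand by the reverse of the exit path.

Call:
servo_tool(increments=[{"claw": 0.0, "travel": [-0.02, 0, 0], "spin": 0}, {"claw": 0.0, "travel": [-0.04, 0, 0], "spin": 0}, {"claw": 0.0, "travel": [-0.045, 0, 0], "spin": 0}, {"claw": 0.0, "travel": [-0.02, 0, 0], "spin": 0}, {"claw": 0.0, "travel": [0, 0, 0], "spin": 0}, {"claw": 0.0, "travel": [0, 0, 0], "spin": 0}])

```text
t: 21.58
tool_pos: [0.5614, -0.0304, 0.2937]
tcp_rot: [3.139, -0.128, 0.002]
force: [-0.0, -0.3, -1.5]
opening: 0.0197
grasp_force: 60.0
```

```bash
python3 -c "
from h import *
p,y,s=tool(); print(p,y,s['t']);cover('c6'); plan(p,y,(.4951,.2401,.2056),4.57,8)"
```

```text
[ 0.56144833 -0.03044298  0.29373065] -4.669485919084569 21.575
side 77 tab x,z rel hinge -0.0011 0.1458 ang 89.6
side 308 cover pts angle 87.50010060236674 [0.0017307  0.08846386]
top 111 tab x,z rel hinge -0.0012 0.1484 ang 89.6
top 298 cover pts angle 88.737621102863 [0.0003249 0.097356 ]
(np.float64(-0.011), np.float64(-0.033), np.float64(0.011), np.float64(-1.15))
(np.float64(-0.0104), np.float64(-0.0332), np.float64(0.011), np.float64(-1.15))
(np.float64(-0.0097), np.float64(-0.0334), np.float64(0.011), np.float64(-1.15))
(np.float64(-0.009), np.float64(-0.0336), np.float64(0.011), np.float64(-1.15))
(np.float64(-0.0083), np.float64(-0.0338), np.float64(0.011), np.float64(-1.15))
(np.float64(-0.0076), np.float64(-0.034), np.float64(0.011), np.float64(-1.15))
(np.float64(-0.007), np.float64(-0.0341), np.float64(0.011), np.float64(-1.15))
(np.float64(-0.0063), np.float64(-0.0343), np.float64(0.011), np.float64(-1.15))
```

Call:
servo_tool(increments=[{"claw": 0.0, "travel": [-0.011, -0.033, 0.011], "spin": -1.15}, {"claw": 0.0, "travel": [-0.0104, -0.0332, 0.011], "spin": -1.15}, {"claw": 0.0, "travel": [-0.0097, -0.0334, 0.011], "spin": -1.15}, {"claw": 0.0, "travel": [-0.009, -0.0336, 0.011], "spin": -1.15}, {"claw": 0.0, "travel": [-0.0083, -0.0338, 0.011], "spin": -1.15}, {"claw": 0.0, "travel": [-0.0076, -0.034, 0.011], "spin": -1.15}, {"claw": 0.0, "travel": [-0.007, -0.0341, 0.011], "spin": -1.15}, {"claw": 0.0, "travel": [-0.0063, -0.0343, 0.011], "spin": -1.15}, {"claw": 0.0, "travel": [0, 0, 0], "spin": 0}, {"claw": 0.0, "travel": [0, 0, 0], "spin": 0}])

```text
t: 22.92
tool_pos: [0.4948, 0.2398, 0.2054]
tcp_rot: [3.139, 0.124, 0.0]
force: [0.1, 0.4, -1.2]
opening: 0.02
grasp_force: 60.0
```

```bash
python3 -c "
from h import *
P=prof('r1',xm=.13); near('r1n'); p,y,s=tool(); plan(p,y,(.5202,.2423,.108),4.57,4)"
```

```text
[0.4948 0.2398 0.2054] 4.53 22.925 [ 0.11  0.37 -1.19] 0.01996416362169589
side 113 orange c [ 0.0003 -0.0082  0.0036] pitch -41.1 span [0.1208 0.021 ] y [-0.0141  0.0032]
side 42 blade s max [0.1394 0.1403 0.1414 0.145 ] h [-0.0095 -0.007  -0.0058] y [-0.0114  0.0098]
top 113 blade s max [0.1428 0.1433 0.1455 0.1456] h [-0.0102 -0.0085 -0.0069] y [-0.0105  0.0087]
(np.float64(0.0064), np.float64(-0.0002), np.float64(0.0244), np.float64(-0.03))
(np.float64(0.0064), np.float64(-0.0002), np.float64(0.0244), np.float64(-0.03))
(np.float64(0.0064), np.float64(-0.0002), np.float64(0.0244), np.float64(-0.03))
(np.float64(0.0064), np.float64(-0.0002), np.float64(0.0244), np.float64(-0.03))
```

The grasp is unchanged, so I can reverse the exit exactly.

Call:
servo_tool(increments=[{"claw": 0.0, "travel": [0.01, -0.0006, 0.03], "spin": 0}, {"claw": 0.0, "travel": [0.01, 0, 0.03], "spin": 0}, {"claw": 0.0, "travel": [0.004, 0, 0.02], "spin": 0}, {"claw": 0.0, "travel": [0.0012, 0, 0.015], "spin": 0}, {"claw": 0.0, "travel": [0, 0, 0.008], "spin": 0}, {"claw": 0.0, "travel": [0, 0, 0.005], "spin": 0}, {"claw": 0.0, "travel": [0, 0, 0], "spin": 0}, {"claw": 0.0, "travel": [0, 0, 0], "spin": 0}])

```text
t: 24.08
tool_pos: [0.5196, 0.2428, 0.098]
tcp_rot: [-3.139, -0.124, -0.001]
force: [-0.1, 0.4, -0.4]
opening: 0.0198
grasp_force: 60.0
```

```bash
python3 -c "
from h import *
p,y,s=tool(); print(p,y,s['force'],s['t']); seated('r2')"
```

```text
[0.5195902  0.24278218 0.09796438] 4.535771234023482 [-0.05229534  0.40122952 -0.3928436 ] 24.075
side 74 S [0.0924 0.2026] N [0.0061 0.0246] l [-0.0136  0.0028] slope deg -2.3
  butt end S [0.2025 0.2028 0.2032]
```

Within about 1 mm of the seated pose. I'll release gently, then withdraw upward.

Call:
servo_tool(increments=[{"claw": 0.0, "travel": [0.0006, 0, 0.0012], "spin": 0}, {"claw": 0.0, "travel": [0, 0, 0], "spin": 0}, {"claw": 0.5, "travel": [0, 0, 0], "spin": 0}, {"claw": 0.5, "travel": [0, 0, 0], "spin": 0}, {"claw": 0.5, "travel": [0, 0, 0], "spin": 0}, {"claw": 0.5, "travel": [0, 0, 0], "spin": 0}, {"claw": 0.5, "travel": [0, 0, -0.02], "spin": 0}, {"claw": 0.5, "travel": [0, 0, -0.05], "spin": 0}, {"claw": 0.5, "travel": [-0.05, 0, -0.03], "spin": 0}, {"claw": 0.5, "travel": [-0.05, 0, 0], "spin": 0}], force=10)

```text
t: 25.38
tool_pos: [0.4201, 0.235, 0.1982]
tcp_rot: [-3.138, -0.123, -0.006]
force: [0.3, 0.6, -0.4]
opening: 0.0464
grasp_force: 0.0
```

Call:
servo_tool(increments=[{"claw": 0.5, "travel": [-0.05, 0, -0.03], "spin": 0}, {"claw": 0.5, "travel": [-0.05, 0, -0.02], "spin": 0}, {"claw": 0.5, "travel": [0, 0, 0], "spin": 0}, {"claw": 0.5, "travel": [0, 0, 0], "spin": 0}])

```text
t: 25.88
tool_pos: [0.3212, 0.227, 0.2463]
tcp_rot: [-3.139, -0.124, -0.001]
force: [0.1, -0.4, 0.6]
opening: 0.0468
grasp_force: 0.0
```

```bash
python3 -c "
from h import *
p,y,s=tool(); print(p,y,s['force'],s['t']); seated('f1'); seated('f1t','top'); cover('f2')
a=cv2.imread('pics/f1.png');b=cv2.imread('pics/f1t.png')
cv2.imwrite('pics/m7.png',np.hstack([cv2.resize(a[100:220,220:420],(500,300)),cv2.resize(b[80:260,200:380],(300,300))]))"
```

```text
[0.32116345 0.22704309 0.24629388] 4.539277913196213 [ 0.09828652 -0.36883627  0.55809444] 25.875
side 121 S [0.0844 0.2015] N [0.0044 0.0237] l [-0.0141  0.0021] slope deg -1.6
  butt end S [0.2015 0.2016 0.2025]
top 239 S [0.0712 0.2007] N [0.0068 0.0247] l [-0.011   0.0074] slope deg 1.0
  butt end S [0.2011 0.2017 0.2038]
side 71 tab x,z rel hinge -0.0011 0.1464 ang 89.6
side 319 cover pts angle 87.59068046368567 [0.00180372 0.08869911]
top 113 tab x,z rel hinge -0.0019 0.1483 ang 89.3
top 299 cover pts angle 88.76033580462901 [0.0002542  0.09779191]
```

View pics/m7.png

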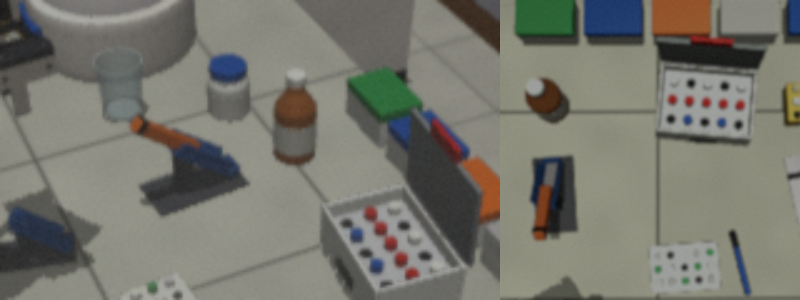

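The lever is back in the large stand (left crop (185,145), right crop (545,200)). The cover stands upright (445,180), and everything else is where it was. Handing in.

```bash
python3 -c "
from plant import workorder
print(workorder.job_done())"
```

```text
the job is handed in; nothing more can be done
None
```

I handed the job in at about 26 s, without seeing the verdict: by the camera measurements, the cover stands open at about 88°, the lever is seated and released in the large blue stand, and the other bench items look undisturbed.

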